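# Walk the heavy volume onto its pad and uncover the desk socket

### The job

The heavy volume standing under the lamp blocks the cover of the desk socket. Walk it sideways onto the felt pad without lifting it clear of the table: tip it onto its far bottom edge and swing the spine end across, then tip it onto the spine's bottom edge and swing the far end after it, and so on until it stands upright wholly on the pad, spine still towards the robot. Then swing the socket's cover fully aside around its screw so that the socket is free, and leave everything else where it is.

Things in the scene. Friction and masses are not known exactly. Their poses are not given: they have to be found in the camera images.
- volume_center (a point): Centre (half-way up) of the heavy cloth-bound volume: a rigid closed book standing upright, 140 mm long (its x axis, from spine to fore-edge), 50 mm thick (its y axis), 210 mm tall (z up), 0.65 to 0.95 kg. Its spine (the -x face) looks towards the robot, brass lines across it. It can be gripped across its 50 mm thickness at the upper spine corner, by a tool leaning back towards the robot; 60 N holds it without slipping.
- spine_foot (a point): Middle of the volume's bottom edge under the spine: 70 mm from the volume's centre along its -x, 105 mm below. Height 0 when it stands.
- far_foot (a point): Middle of the volume's opposite bottom edge, under the fore-edge: 70 mm from the volume's centre along its +x, 105 mm below.
- pad: Thin grey felt pad flat on the table (under 1 mm, no step), 200 mm along its x (away from the robot) by 110 mm along its y; origin at its centre. It lies 95 to 155 mm to the volume's right (-y).
- port: White desk socket box fixed to the table to the left (+y) of the volume: 120 mm along x, 80 mm along y, 15 mm high; origin at the centre of its underside. A round socket, 44 mm across, lies in its top, 20 mm from the centre on its -x side, under the cover.
- pivot_screw (a point): The screw about which the cover turns, 40 mm from the box's centre on its +x side, at the cover's top (21 mm up). The axis is vertical.
- cover_knob (a point): Middle of the upright round knob on the cover's free end: 14 mm across, 28 mm tall, from 21 to 49 mm above the table, 95 mm from the pivot screw.
- cover (a joint): Angle of the flat aluminium cover (60 mm wide, 5 mm thick, 16 to 21 mm above the table, its free end 110 mm from the screw). 0: it lies along the box's -x over the socket. It grows as the free end swings towards -y (counter-clockwise from above), to a stop at 1.6. The socket is clear beyond about 1.1. It moves with a light push (0.3 N at the knob) and stays where it is left. At the start the volume stands in its way.
- lamp: Fixed bench lamp: a flat hood 75 mm along its x, 700 mm along its y, from 336 to 370 mm above the table, its middle above the origin within 3 mm, on two 25 mm posts 340 mm either side. Origin on the table below its middle. The hood hangs over the volume, pad and socket box, so that a tool cannot come straight down on them; from the robot's side a tool leaning back 25 to 40 degrees passes below its near edge.
- mug: Bystander: white ceramic mug, 76 across, 90 tall mm; origin at the centre of its underside.
- tape_roll: Bystander: roll of amber packing tape lying flat, 100 across, 48 tall mm; origin at the centre of its underside.
- paperback: Bystander: closed book lying flat, 110 x 180 x 22 mm; origin at the centre of its underside.
- handbook: Bystander: closed book lying flat, 110 x 170 x 30 mm; origin at the centre of its underside.
- stapler: Bystander: black stapler, 130 long, 48 tall mm; origin at the centre of its underside.
- glue_jar: Bystander: white jar, 60 across, 100 tall mm; origin at the centre of its underside.
- volume: The same volume as a body; origin at the centre of its underside, axes as above.

How it is judged:
By the outcome, as a careful person would: the job done as asked, in the order asked, and still so for the second after the job is handed in, with the robot touching nothing.
It also fails if it takes over 64 s, if anything falls off the work surface, if the arm or the gripper's body presses on something with over 40 N, if the wrist force passes 120 N, or if a joint passes its speed limit or range.

### The arm

A 6-joint arm with a two-finger parallel gripper is mounted at the origin on the work surface. World frame = base frame: x ahead of the robot, y to its left, z up, the work surface at z = 0. Lengths are in mm, angles in rad, forces in N, time in s.
With the tool pointing down it reaches from about 325 to 875 mm from the base axis. Payload 4.4 kg.
Tool frame: the origin (TCP) lies midway between the tips of the shut fingers; the grasp point (between the pads) lies 19 mm behind it; z points along the fingers, y is the line along which they close (so a half turn about z gives the same grasp; the last joint's range is limited). The gripper opens to 85 mm and grips with 20 to 120 N. Pads are 22 mm wide; open, the fingers measure 114 mm over their backs; the gripper's body (76 mm by 85 mm) begins 54 mm behind the grasp point. The pads swing forward as they close: fully open they stand 13 mm farther back than shut.
Start: joints at [-1.482, 0.207, 1.542, -0, 1.393, -0.15], TCP at [135.996, -558.688, 231.282] pointing down, gripper open.
Joint ranges: [-2.73, 2.73], [-0.86, 2.22], [0.23, 2.46], [-1.11, 4.25], [0.08, 2.63], [-2.82, 2.82]. Speed limits (rad/s): [2.79, 2.79, 3.14, 3.14, 3.14, 3.14].

### API

Orientations are given as a rotation vector (axis times angle).
In Python, from workcell import robot, viewer, find_in, pinpoint gives the robot as it stands.
- The arm moves only by the tool send_rows, never from a script. Its argument "series" is one flat list of numbers, 7 for each row, row after row: the shift along the tool's x, y, z in cm, then the turn, a rotation vector about the tool's x, y, z in rad, then the closure, from 0 (fully open) to 1 (shut). A call has 1 to 12 rows; each row is the pose to reach, as a shift and turn from the pose commanded when the call began, along the tool's axes at that moment; what a row does not reach only later rows make up. A row lasts 1/12 s, in which the tool goes at most 41.7 mm and 7.16 degrees, less where a joint would pass 70% of its speed; a pose out of reach is approached as far as the arm can. A call with a gripper value outside its range is refused whole. The fingers move at their own pace and stop on an object; "squeeze" is the grip in N (left out, the last holds). Time passes only in rows, so rows that repeat a pose let the fingers close. It gives the time, the measured TCP pose, the force, the opening and the grip force at its end, in the units of the state.
- robot.read_state(): the state, without advancing time (a new reading comes with each control period).
- viewer.get_image(name): name is "scene" or "top" or "wrist"; returns the picture (420x560x3 uint8, red, green, blue); there is no depth.
- viewer.get_calibration(name): a dict with "intrinsics" (3x3 intrinsics, pixels), "pose" (4x4, takes a point from camera to world coordinates). Camera axes: x right, y up, looking along -z (the intrinsics and any distortion apply to the point x, -y, -z); pixel columns grow to the right and rows downward; lengths in mm; the calibration is good to about 2 mm. The wrist camera is an equidistant fisheye: a pixel r from the principal point sees the ray r / f radians off the axis. A picture is of the moment at which its call begins: read the wrist's pose just before it. get_calibration takes no time and is no camera call; for the wrist camera it gives the pose at the moment of the call.
- robot.close_job(): hands the job in; it is judged then, once.
Trained networks look in the newest picture that a camera, given by its name, has taken for a name from the list of things; names that differ only in an ending like _2 or _b are one class to them, and where a whole thing is asked for, a point or a joint stands for the part that bears it (a point fixed in the world has none). Each returns a list of dicts, best first, with "confidence" (0 to 1); they miss things now and then, are a little off and sometimes report something else, mostly with a low value. They report only what shows in the picture. A call takes as long as a camera call.
- find_in(query, camera): "bbox" ([centre column, centre row, width, height] as shares, 0 to 1, of the picture: columns of its width, rows of its height, round what is visible of it).
- pinpoint(query, camera): "xy" ([column, row] as shares, 0 to 1, of the picture: columns of its width, rows of its height: a listed point, or the origin of a listed thing).
The state is a dict: "time": time; "qpos": joint angles; "qd": joint speeds; "effort": joint torques, N m; "ee_pos": TCP position; "tool_rot": TCP orientation; "ft_force": force on the tool from outside, world axes, zero at the start; "moment": the same for the moment, N m; "grip_width": finger opening in mm; "finger_force": force on a finger pad.
Only numpy, scipy, OpenCV 4.12 (cv2) and the standard library are available. Lean on these libraries where they do the work, as an engineer would, in place of code of your own. Each camera call takes 0.05 s, during which the arm holds its last target. There are 200 camera calls.

## Working session

There is one attempt and no reset: what is moved stays moved. The work goes in short steps, Python scripts to look and compute and a tool call to move; the robot and the scene stay as the last step left them, time stands still between calls to the robot, and variables do not carry over. Pictures are saved under pics/ and viewed, at most 12 in all, crops included, and the job is handed in when it is done.

Besides the shell and the picture viewer there is one more tool, called after ">>>" in YAML: its name, and indented under it one key for each argument. send_rows: Moves the arm, as the interface text tells. Its arguments: {"type":"object","properties":{"series":{"type":"array"},"squeeze":{"type":"number"}},"required":["series"]}

```bash
ls; mkdir -p pics; cat > h.py <<'E'
import numpy as np, cv2
from scipy.spatial.transform import Rotation as R
from workcell import robot, viewer, find_in, pinpoint
def ray(cam, xy):
    c=viewer.get_calibration(cam); K=np.array(c["intrinsics"]); P=np.array(c["pose"])
    u=xy[0]*560; v=xy[1]*420
    a=(u-K[0,2])/K[0,0]; b=(v-K[1,2])/K[1,1]
    if cam=="wrist":
        r=np.hypot(a,b); s=np.sin(r)/max(r,1e-9); d=np.array([a*s,-b*s,-np.cos(r)])
    else: d=np.array([a,-b,-1.])
    return P[:3,3], P[:3,:3]@d
def onz(cam, xy, z):
    o,d=ray(cam,xy); return o+d*(z-o[2])/d[2]
def proj(cam,p):
    c=viewer.get_calibration(cam); K=np.array(c["intrinsics"]); P=np.array(c["pose"])
    q=P[:3,:3].T@(np.array(p)-P[:3,3]); return [K[0,2]+K[0,0]*q[0]/-q[2], K[1,2]-K[1,1]*q[1]/-q[2]]
E
python3 - <<'E'
from h import *
for c in ("scene","top"):
    im=viewer.get_image(c); cv2.imwrite(f"pics/{c}0.png",im[:,:,::-1])
    k=viewer.get_calibration(c); print(c,np.round(k["pose"],3).tolist(),np.round(k["intrinsics"],1).tolist(),k.keys())
    for q,z in dict(volume_center=105,spine_foot=0,far_foot=0,pad=0,port=0,pivot_screw=21,cover_knob=35,lamp=0,mug=0,tape_roll=0,paperback=0,handbook=0,stapler=0,glue_jar=0).items():
        for r in pinpoint(q,c)[:2]:
            print(c,q,round(r["confidence"],2),np.round(onz(c,r["xy"],z),0),np.round(np.array(r["xy"])*[560,420]))
print(robot.read_state())
E
```

```text
pics
scene [[0.538, -0.474, 0.697, 1434.979], [0.843, 0.301, -0.447, -531.677], [0.002, 0.828, 0.561, 800.553], [0.0, 0.0, 0.0, 1.0]] [[535.8, 0.0, 279.7], [0.0, 535.8, 214.7], [0.0, 0.0, 1.0]] dict_keys(['intrinsics', 'pose'])
scene volume_center 0.96 [596.  43. 105.] [293. 217.]
scene volume_center 0.71 [770. -40. 105.] [307. 271.]
scene spine_foot 0.84 [505.  56.   0.] [277. 233.]
scene far_foot 0.8 [664.  33.   0.] [305. 270.]
scene pad 0.6 [588. -93.   0.] [241. 271.]
scene port 0.6 [597. 142.   0.] [326. 240.]
scene port 0.43 [661.  34.   0.] [305. 269.]
scene pivot_screw 0.73 [638. 157.  21.] [341. 240.]
scene cover_knob 0.63 [551. 148.  35.] [318. 219.]
scene mug 0.95 [748.  -6.   0.] [313. 297.]
scene mug 0.32 [ 715. -192.    0.] [230. 321.]
scene tape_roll 0.71 [ 585. -235.    0.] [184. 292.]
scene paperback 0.63 [ 383. -117.    0.] [194. 230.]
scene handbook 0.64 [ 720. -198.    0.] [228. 324.]
scene stapler 0.83 [758. 200.   0.] [387. 267.]
scene stapler 0.68 [522.  57.   0.] [281. 236.]
scene glue_jar 0.91 [656. 286.   0.] [385. 234.]
top [[0.026, 0.991, -0.129, 481.369]
[... 698 characters left out ...]
9.]
{'time': 1.5, 'qpos': array([-1.48249461e+00,  2.06612457e-01,  1.54146743e+00,  2.98113621e-05,
        1.39351856e+00, -1.50498698e-01]), 'qd': array([ 1.52561670e-03,  4.31402318e-04,  3.56648131e-03,  1.13673514e-03,
       -9.72015580e-05, -4.71237391e-04]), 'effort': array([ 1.42810091e-03, -3.83045697e+01, -2.91959971e+01, -1.07065737e-04,
        9.49464666e-04, -4.33048797e-06]), 'ee_pos': array([ 136.00892425, -558.69623857,  231.29006747]), 'tool_rot': array([-3.11922148e+00, -3.74207392e-01, -4.63539060e-05]), 'ft_force': array([0.60035926, 0.18119701, 0.29955244]), 'moment': array([-0.02784317,  0.01267218, -0.02960249]), 'finger_force': 0.0, 'grip_width': 85.57699473283363}
```

View pictures.

View pics/scene0.png

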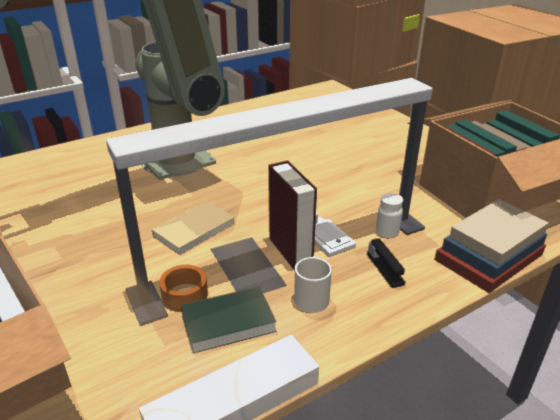

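View pics/top0.png

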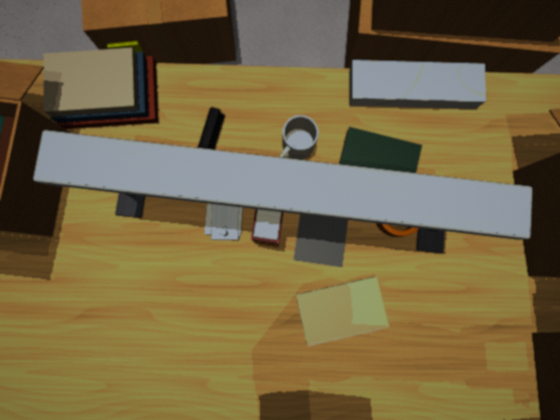

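```bash
python3 - <<'E'
from h import *
a=cv2.imread("pics/scene0.png")[150:310,170:370]; b=cv2.imread("pics/top0.png")[170:280,190:360]
a=cv2.resize(a,(800,640),interpolation=cv2.INTER_CUBIC)[:600]; cv2.imwrite("pics/a.png",a)
cv2.imwrite("pics/b.png",cv2.resize(b,(765,495),interpolation=cv2.INTER_CUBIC))
for p in [(45,131),(531,185),(528,237),(36,182)]: print(onz("top",(p[0]/560,p[1]/420),370 if 1 else 336))
E
```

```text
[656.74473059 362.72946054 370.        ]
[ 598.23543043 -325.20200426  370.        ]
[ 524.89111271 -317.34031138  370.        ]
[583.13998868 368.04214204 370.        ]
```

View pics/a.png

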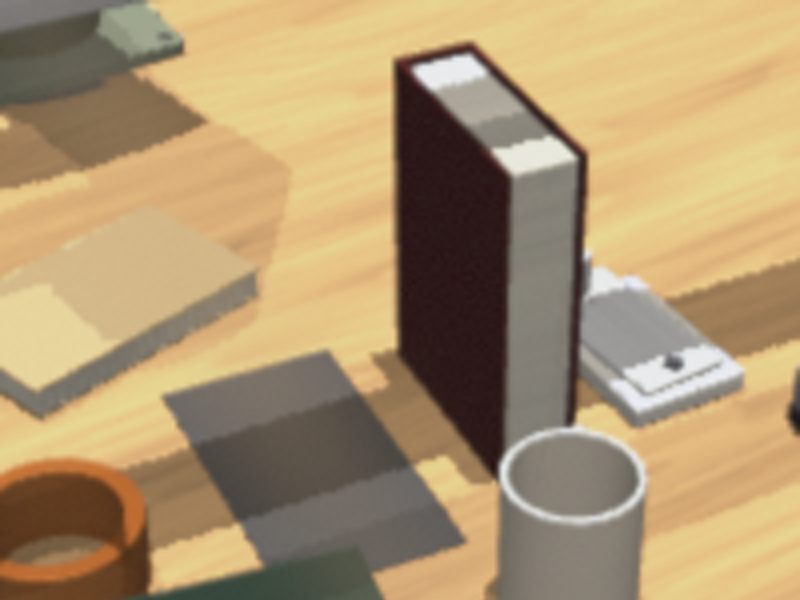

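View pics/b.png

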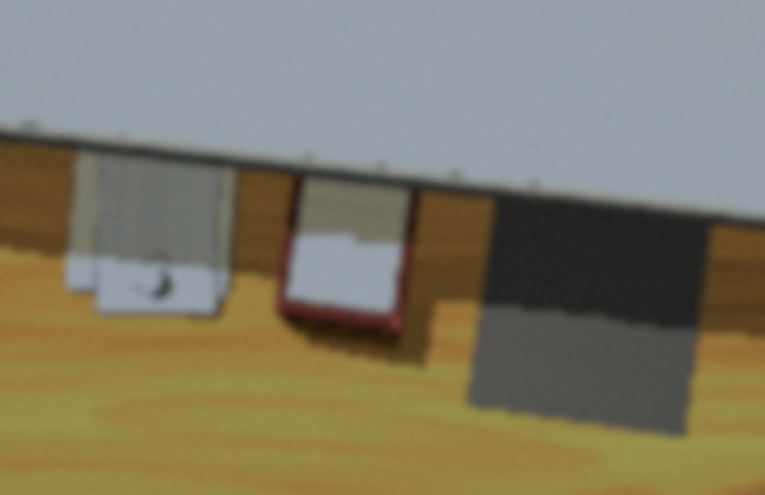

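```bash
python3 - <<'E'
from h import *
S=lambda p,z:onz("scene",((170+p[0]/4)/560,(150+p[1]/4)/420),z)
T=lambda p,z:onz("top",((190+p[0]/4.5)/560,(170+p[1]/4.5)/420),z)
print("vol top S",*[S(p,210).round() for p in [(395,62),(470,43),(585,155),(510,178)]])
print("vol bot S",*[S(p,0).round() for p in [(400,352),(498,476)]])
print("vol top T",*[T(p,210).round() for p in [(282,315),(400,332)]])
print("pad S",*[S(p,0).round() for p in [(163,396),(328,350),(465,542)]])
print("pad T",*[T(p,0).round() for p in [(468,403),(686,435)]], T((497,200),0),T((708,225),0))
print("cover T",*[T(p,21).round() for p in [(97,312),(215,317),(80,155),(235,165)]],"box15",T((66,290),15),T((225,315),15))
print("screw S",S((675,362),21))
E
```

```text
vol top S [520.  25. 210.] [524.  73. 210.] [660.  56. 210.] [658.  10. 210.]
vol bot S [515.  29.   0.] [648.  14.   0.]
vol top T [519.  73. 210.] [513.  27. 210.]
pad S [ 476. -116.    0.] [489.  -8.   0.] [686. -34.   0.]
pad T [488.  -9.   0.] [ 475. -118.    0.] [589.68410673 -21.40967225   0.        ] [ 579.92869121 -127.8486991     0.        ]
cover T [527. 174.  21.] [526. 116.  21.] [604. 186.  21.] [601. 109.  21.] box15 [537.68072157 190.43630261  15.        ] [527.50961226 111.86883187  15.        ]
screw S [637.2576732 149.6291794  21.       ]
```

```bash
cat >> h.py <<'E'
import json, os
def tool(psi, a):
    z=np.array([np.sin(a)*np.cos(psi),np.sin(a)*np.sin(psi),-np.cos(a)]); y=np.array([np.sin(psi),-np.cos(psi),0])
    return np.c_[np.cross(y,z),y,z]
def cmd():
    if os.path.exists("cmd.json"):
        d=json.load(open("cmd.json")); return np.array(d[0]),np.array(d[1])
    s=robot.read_state(); return np.array(s["ee_pos"]),R.from_rotvec(s["tool_rot"]).as_matrix()
def emit(wps):
    """wps: (pos, Rot, closure); prints rows in the current tool frame, remembers the last as commanded"""
    p0,R0=cmd(); out=[]
    for p,Q,c in wps:
        out+=[*np.round(R0.T@(np.array(p)-p0)/10,2),*np.round(R.from_matrix(R0.T@Q).as_rotvec(),3),c]
    l=out[-7:]; p=p0+R0@np.array(l[:3])*10; Q=R0@R.from_rotvec(l[3:6]).as_matrix()
    json.dump([p.tolist(),Q.tolist()],open("cmd.json","w"))
    print(len(wps),"rows",[float(x)+0 for x in out])
def line(pa,Ra,pb,Rb,n,c):
    w=R.from_matrix(Ra.T@Rb).as_rotvec()
    return [(pa+(pb-pa)*k/n, Ra@R.from_rotvec(w*k/n).as_matrix(), c) for k in range(1,n+1)]
def st():
    s=robot.read_state(); p,Q=cmd()
    print("t",round(s["time"],2),"p",s["ee_pos"].round(1),"err",(s["ee_pos"]-p).round(1),"rot err",R.from_matrix(Q.T@R.from_rotvec(s["tool_rot"]).as_matrix()).as_rotvec().round(3),"F",s["ft_force"].round(1),"M",s["moment"].round(2),"w",round(s["grip_width"],1),"f",round(s["finger_force"],1),"q",s["qpos"].round(2))
E
python3 - <<'E'
from h import *
a=np.radians(33); psi=-0.115
c=np.array([588,42,105.]); u=np.array([np.cos(psi),np.sin(psi),0])
T=tool(psi,a); g=c-46*u+[0,0,81]; tcp=g+19*T[:,2]; pre=tcp-100*T[:,2]
print(tcp,pre)
p0,R0=cmd(); m=np.array([350,-330,330.])
w=R.from_matrix(R0.T@T).as_rotvec()
Rm=R0@R.from_rotvec(w*.4).as_matrix()
L=line(p0,R0,m,Rm,9,0)+line(m,Rm,pre,T,12,0)
emit(L[:12])
emit(L[12:]+[L[-1]]*1)
E
```

```text
[552.58362988  46.09093268 170.06525921] [498.47947221  52.34048524 253.932316  ]
12 rows [2.91, -1.91, -1.1, -0.005, 0.025, 0.015, 0.0, 5.82, -3.81, -2.19, -0.009, 0.051, 0.031, 0.0, 8.73, -5.72, -3.29, -0.014, 0.076, 0.046, 0.0, 11.65, -7.63, -4.39, -0.018, 0.101, 0.061, 0.0, 14.56, -9.53, -5.48, -0.023, 0.127, 0.076, 0.0, 17.47, -11.44, -6.58, -0.027, 0.152, 0.092, 0.0, 20.38, -13.35, -7.68, -0.032, 0.177, 0.107, 0.0, 23.29, -15.25, -8.77, -0.036, 0.203, 0.122, 0.0, 26.2, -17.16, -9.87, -0.041, 0.228, 0.138, 0.0, 28.16, -19.96, -9.24, -0.046, 0.256, 0.155, 0.0, 30.11, -22.77, -8.6, -0.051, 0.285, 0.172, 0.0, 32.07, -25.57, -7.97, -0.056, 0.313, 0.189, 0.0]
10 rows [1.13, -3.14, 0.96, -0.005, 0.029, 0.017, 0.0, 2.27, -6.29, 1.91, -0.01, 0.057, 0.035, 0.0, 3.41, -9.43, 2.87, -0.015, 0.086, 0.052, 0.0, 4.54, -12.57, 3.82, -0.02, 0.114, 0.069, 0.0, 5.68, -15.72, 4.78, -0.025, 0.143, 0.086, 0.0, 6.81, -18.86, 5.73, -0.031, 0.171, 0.103, 0.0, 7.95, -22.0, 6.69, -0.036, 0.2, 0.121, 0.0, 9.09, -25.15, 7.64, -0.041, 0.228, 0.138, 0.0, 10.22, -28.29, 8.6, -0.046, 0.257, 0.155, 0.0, 10.22, -28.29, 8.6, -0.046, 0.257, 0.155, 0.0]
```

>>> send_rows:
  series: [2.91, -1.91, -1.1, -0.005, 0.025, 0.015, 0, 5.82, -3.81, -2.19, -0.009, 0.051, 0.031, 0, 8.73, -5.72, -3.29, -0.014, 0.076, 0.046, 0, 11.65, -7.63, -4.39, -0.018, 0.101, 0.061, 0, 14.56, -9.53, -5.48, -0.023, 0.127, 0.076, 0, 17.47, -11.44, -6.58, -0.027, 0.152, 0.092, 0, 20.38, -13.35, -7.68, -0.032, 0.177, 0.107, 0, 23.29, -15.25, -8.77, -0.036, 0.203, 0.122, 0, 26.2, -17.16, -9.87, -0.041, 0.228, 0.138, 0, 28.16, -19.96, -9.24, -0.046, 0.256, 0.155, 0, 30.11, -22.77, -8.6, -0.051, 0.285, 0.172, 0, 32.07, -25.57, -7.97, -0.056, 0.313, 0.189, 0]

```text
time: 2.5
ee_pos: [387.7, -233.1, 311.4]
tool_rot: [3.082, 0.073, 0.496]
ft_force: [0.8, 0.1, 0.8]
grip_width: 85.2
finger_force: 0.0
```

>>> send_rows:
  series: [1.13, -3.14, 0.96, -0.005, 0.029, 0.017, 0, 2.27, -6.29, 1.91, -0.01, 0.057, 0.035, 0, 3.41, -9.43, 2.87, -0.015, 0.086, 0.052, 0, 4.54, -12.57, 3.82, -0.02, 0.114, 0.069, 0, 5.68, -15.72, 4.78, -0.025, 0.143, 0.086, 0, 6.81, -18.86, 5.73, -0.031, 0.171, 0.103, 0, 7.95, -22.0, 6.69, -0.036, 0.2, 0.121, 0, 9.09, -25.15, 7.64, -0.041, 0.228, 0.138, 0, 10.22, -28.29, 8.6, -0.046, 0.257, 0.155, 0, 10.22, -28.29, 8.6, -0.046, 0.257, 0.155, 0]

```text
time: 3.33
ee_pos: [497.2, 59.1, 251.7]
tool_rot: [2.983, -0.159, 0.88]
ft_force: [-0.7, 0.2, -0.0]
grip_width: 85.5
finger_force: 0.0
```

```bash
python3 - <<'E'
from h import *
st()
im=viewer.get_image("wrist"); cv2.imwrite("pics/w0.png",im[:,:,::-1]); st()
k=viewer.get_calibration("wrist"); print(np.round(k["pose"],3).tolist(),np.round(k["intrinsics"],1).tolist())
for q,z in dict(volume_center=105,spine_foot=0,far_foot=0,pad=0,port=0,pivot_screw=21,cover_knob=35).items():
    for r in pinpoint(q,"wrist")[:1]: print(q,round(r["confidence"],2),onz("wrist",r["xy"],z).round(),np.round(np.array(r["xy"])*[560,420]))
E
```

```text
t 3.33 p [497.2  59.1 251.7] err [-1.3  6.8 -2.2] rot err [ 0.007 -0.003 -0.007] F [-0.7  0.2 -0. ] M [ 0.04  0.35 -0.03] w 85.5 f 0.0 q [-0.03 -0.32  2.11 -0.06  0.79  1.68]
t 3.38 p [497.3  56.6 252.2] err [-1.2  4.3 -1.7] rot err [ 0.004 -0.003 -0.007] F [-0.3 -0.2 -0.1] M [0.04 0.25 0.03] w 85.8 f 0.0 q [-0.03 -0.32  2.1  -0.06  0.79  1.67]
[[-0.106, 0.963, -0.249, 488.985], [-0.994, -0.103, 0.027, 56.098], [0.001, 0.25, 0.968, 416.238], [0.0, 0.0, 0.0, 1.0]] [[325.2, 0.0, 279.5], [0.0, 325.2, 210.1], [0.0, 0.0, 1.0]]
spine_foot 0.87 [520.  41.   0.] [286. 269.]
pad 0.56 [581. -80.   0.] [367. 213.]
port 0.77 [607. 139.   0.] [204. 213.]
pivot_screw 0.62 [647. 140.  21.] [199. 180.]
cover_knob 0.61 [547. 137.  35.] [202. 253.]
```

View pics/w0.png

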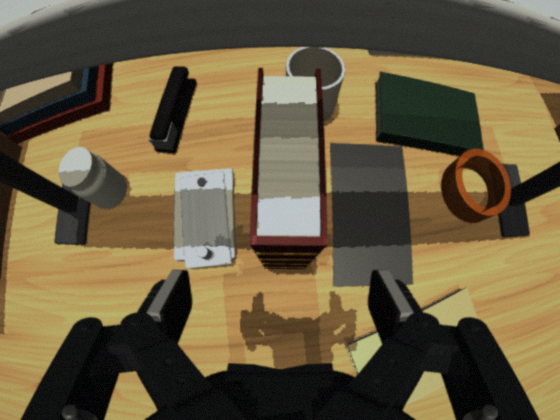

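```bash
python3 - <<'E'
from h import *
P=np.array([[-0.106, 0.963, -0.249, 488.9],[-0.994, -0.103, 0.027, 58.6],[0.001, 0.25, 0.968, 415.8]])
def W(u,v,z):
    a=(u-279.5)/325.2;b=(v-210.1)/325.2;r=np.hypot(a,b);s=np.sin(r)/r
    d=P[:,:3]@np.array([a*s,-b*s,-np.cos(r)]); return (P[:,3]+d*(z-P[2,3])/d[2]).round(1)
print("book",W(251,247,210),W(326,247,210),W(260,70,210),W(321,70,210))
print("pad",W(332,143,0),W(404,145,0),W(412,286,0),W(333,286,0))
print("box",W(175,172,15),W(232,169,15),"knob",W(205,253,49),"screw",W(202,182,21))
print("mug?",W(315,60,90)); st()
E
```

```text
book [519.5  73.6 210. ] [514.3  25.8 210. ] [657.5  56.  210. ] [653.    7.7 210. ]
pad [686.5 -38.2   0. ] [ 676.  -148.4    0. ] [ 472.5 -118.4    0. ] [488.9 -10.3   0. ]
box [660.7 183.8  15. ] [655.  104.3  15. ] knob [541.5 139.2  49. ] screw [639.1 144.6  21. ]
mug? [766.2 -17.1  90. ]
t 3.73 p [498.8  50.5 254.5] err [ 0.3 -1.8  0.6] rot err [-0.002  0.001  0.003] F [ 0.  -0.3 -0.1] M [0.03 0.23 0.02] w 85.5 f 0.0 q [-0.05 -0.33  2.1  -0.06  0.79  1.67]
```

```bash
python3 - <<'E'
from h import *
a=np.radians(33); psi=-0.122
c=np.array([587,41,105.]); u=np.array([np.cos(psi),np.sin(psi),0])
T=tool(psi,a); g=c-46*u+[0,0,81]; tcp=g+19*T[:,2]
p0,R0=cmd(); L=line(p0,R0,tcp,T,6,0)
emit(L+[L[-1]]*3)
E
```

```text
9 rows [-0.01, 0.01, 1.66, -0.001, 0.0, 0.001, 0.0, -0.02, 0.03, 3.32, -0.001, 0.0, 0.002, 0.0, -0.04, 0.04, 4.97, -0.002, 0.0, 0.003, 0.0, -0.05, 0.06, 6.63, -0.002, 0.0, 0.004, 0.0, -0.06, 0.07, 8.29, -0.003, 0.0, 0.005, 0.0, -0.07, 0.08, 9.95, -0.004, 0.0, 0.006, 0.0, -0.07, 0.08, 9.95, -0.004, 0.0, 0.006, 0.0, -0.07, 0.08, 9.95, -0.004, 0.0, 0.006, 0.0, -0.07, 0.08, 9.95, -0.004, 0.0, 0.006, 0.0]
```

>>> send_rows:
  series: [-0.01, 0.01, 1.66, -0.001, 0, 0.001, 0, -0.02, 0.03, 3.32, -0.001, 0, 0.002, 0, -0.04, 0.04, 4.97, -0.002, 0, 0.003, 0, -0.05, 0.06, 6.63, -0.002, 0, 0.004, 0, -0.06, 0.07, 8.29, -0.003, 0, 0.005, 0, -0.07, 0.08, 9.95, -0.004, 0, 0.006, 0, -0.07, 0.08, 9.95, -0.004, 0, 0.006, 0, -0.07, 0.08, 9.95, -0.004, 0, 0.006, 0, -0.07, 0.08, 9.95, -0.004, 0, 0.006, 0]

```text
time: 4.48
ee_pos: [551.9, 44.6, 170.9]
tool_rot: [2.973, -0.184, 0.882]
ft_force: [-0.5, 0.1, -0.2]
grip_width: 85.5
finger_force: 0.0
```

```bash
python3 - <<'E'
from h import *
st(); im=viewer.get_image("wrist"); cv2.imwrite("pics/w1.png",im[:,:,::-1])
E
```

```text
t 4.48 p [551.9  44.6 170.9] err [ 0.2 -0.8  0.8] rot err [-0.001  0.001  0.001] F [-0.5  0.1 -0.2] M [ 0.01  0.25 -0.03] w 85.5 f 0.0 q [-0.05 -0.07  2.09 -0.07  0.55  1.69]
```

View pics/w1.png

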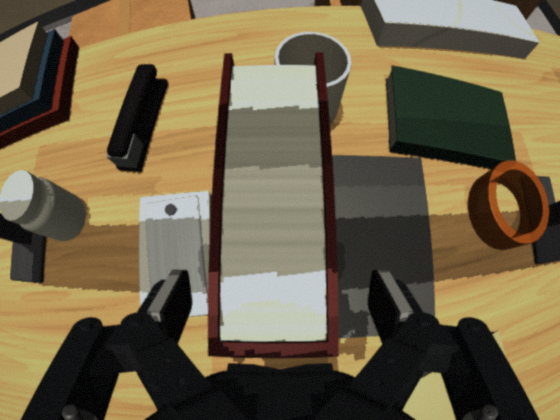

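>>> send_rows:
  series: [0, -0.15, 0, 0, 0, 0, 0, 0, -0.15, 0, 0, 0, 0, 0.2, 0, -0.15, 0, 0, 0, 0, 0.4, 0, -0.15, 0, 0, 0, 0, 0.6, 0, -0.15, 0, 0, 0, 0, 0.8, 0, -0.15, 0, 0, 0, 0, 1, 0, -0.15, 0, 0, 0, 0, 1, 0, -0.15, 0, 0, 0, 0, 1]
  squeeze: 80

```text
time: 5.2
ee_pos: [551.9, 47.2, 170.8]
tool_rot: [2.973, -0.181, 0.882]
ft_force: [-4.7, 1.8, 6.7]
grip_width: 49.5
finger_force: 84.0
```

```bash
python3 - <<'E'
from h import *
p,Q=cmd(); json.dump([(p-1.5*Q[:,1]).tolist(),Q.tolist()],open("cmd.json","w")); st()
E
```

```text
t 5.2 p [551.9  47.2 170.8] err [0.1 0.3 0.8] rot err [ 0.     0.001 -0.   ] F [-4.7  1.8  6.7] M [0.03 0.46 0.01] w 49.5 f 84.0 q [-0.05 -0.07  2.09 -0.08  0.55  1.7 ]
```

```bash
cat >> h.py <<'E'
def bookpose(foot, end, psi, th):
    """book frame (centre of underside) with yaw psi, tipped by th about the y axis through a foot: end=+1 far, -1 spine; th>0 top goes away"""
    Rb=R.from_euler("z",psi).as_matrix()@R.from_euler("y",th).as_matrix()
    return np.array(foot)-Rb@np.array([70*end,0,0]), Rb
def grip0(c,psi):
    "store tool pose in book frame, book standing at c, yaw psi"
    p,Q=cmd(); Rb=R.from_euler("z",psi).as_matrix()
    json.dump([(Rb.T@(p-np.array([*c,0]))).tolist(),(Rb.T@Q).tolist()],open("grip.json","w"))
def tl(b):
    g=json.load(open("grip.json")); return b[0]+b[1]@np.array(g[0]), b[1]@np.array(g[1])
def seq(foot,end,a,b,n,c=1):
    "rows from (psi,th) a to b"
    return [(*tl(bookpose(foot,end,*(np.array(a)+(np.array(b)-a)*k/n))),c) for k in range(1,n+1)]
E
python3 - <<'E'
from h import *
c=[587,42.6]; psi=-0.122; grip0(c,psi)
F=np.array([c[0]+70*np.cos(psi),c[1]+70*np.sin(psi),0]); print(F)
L=seq(F,1,(psi,0),(psi,.09),6); emit(L+[L[-1]]*2)
emit(seq(F,1,(psi,.09),(.14,.09),12))
emit(seq(F,1,(.14,.09),(.40,.09),12))
L=seq(F,1,(.40,.09),(.40,0),6); emit(L+[L[-1]]*2)
E
```

```text
[656.47970582  34.08116913   0.        ]
8 rows [0.3, 0.0, 0.01, 0.0, -0.015, 0.0, 1.0, 0.6, 0.0, 0.02, 0.0, -0.03, 0.0, 1.0, 0.9, 0.0, 0.04, 0.0, -0.045, 0.0, 1.0, 1.2, 0.0, 0.06, 0.0, -0.06, 0.0, 1.0, 1.5, 0.0, 0.09, 0.0, -0.075, 0.0, 1.0, 1.8, 0.0, 0.12, 0.0, -0.09, 0.0, 1.0, 1.8, 0.0, 0.12, 0.0, -0.09, 0.0, 1.0, 1.8, 0.0, 0.12, 0.0, -0.09, 0.0, 1.0]
12 rows [0.0, 0.2, 0.0, 0.01, 0.0, -0.019, 1.0, 0.0, 0.39, 0.0, 0.02, 0.0, -0.039, 1.0, 0.01, 0.59, 0.01, 0.031, 0.0, -0.058, 1.0, 0.03, 0.78, 0.02, 0.041, 0.0, -0.077, 1.0, 0.04, 0.98, 0.02, 0.051, 0.0, -0.097, 1.0, 0.07, 1.17, 0.04, 0.061, 0.0, -0.116, 1.0, 0.09, 1.37, 0.05, 0.071, 0.0, -0.135, 1.0, 0.12, 1.56, 0.06, 0.082, 0.0, -0.154, 1.0, 0.15, 1.75, 0.08, 0.092, 0.0, -0.174, 1.0, 0.19, 1.94, 0.1, 0.102, 0.0, -0.193, 1.0, 0.23, 2.13, 0.12, 0.112, 0.0, -0.212, 1.0, 0.27, 2.32, 0.14, 0.122, 0.0, -0.232, 1.0]
12 rows [0.0, 0.2, 0.0, 0.011, 0.0, -0.019, 1.0, 0.01, 0.39, 0.01, 0.021, 0.0, -0.038, 1.0, 0.01, 0.59, 0.01, 0.031, 0.0, -0.057, 1.0, 0.03, 0.78, 0.02, 0.041, 0.0, -0.076, 1.0, 0.04, 0.97, 0.03, 0.051, 0.0, -0.095, 1.0, 0.07, 1.17, 0.04, 0.061, 0.0, -0.115, 1.0, 0.09, 1.36, 0.05, 0.071, 0.0, -0.134, 1.0, 0.12, 1.55, 0.07, 0.081, 0.0, -0.153, 1.0, 0.15, 1.74, 0.08, 0.091, 0.0, -0.172, 1.0, 0.18, 1.93, 0.1, 0.102, 0.0, -0.191, 1.0, 0.22, 2.12, 0.12, 0.112, 0.0, -0.21, 1.0, 0.27, 2.31, 0.15, 0.122, 0.0, -0.23, 1.0]
8 rows [-0.3, 0.0, -0.01, 0.0, 0.015, 0.0, 1.0, -0.6, 0.0, -0.01, 0.0, 0.03, 0.0, 1.0, -0.9, 0.0, 0.0, 0.0, 0.045, 0.0, 1.0, -1.2, 0.0, 0.01, 0.0, 0.06, 0.0, 1.0, -1.5, 0.0, 0.02, 0.0, 0.075, 0.0, 1.0, -1.8, 0.0, 0.04, 0.0, 0.09, 0.0, 1.0, -1.8, 0.0, 0.04, 0.0, 0.09, 0.0, 1.0, -1.8, 0.0, 0.04, 0.0, 0.09, 0.0, 1.0]
```

>>> send_rows:
  series: [0.3, 0, 0.01, 0, -0.015, 0, 1, 0.6, 0, 0.02, 0, -0.03, 0, 1, 0.9, 0, 0.04, 0, -0.045, 0, 1, 1.2, 0, 0.06, 0, -0.06, 0, 1, 1.5, 0, 0.09, 0, -0.075, 0, 1, 1.8, 0, 0.12, 0, -0.09, 0, 1, 1.8, 0, 0.12, 0, -0.09, 0, 1, 1.8, 0, 0.12, 0, -0.09, 0, 1]

```text
time: 5.87
ee_pos: [568.0, 44.9, 179.3]
tool_rot: [3.015, -0.185, 0.749]
ft_force: [-3.6, 0.6, 3.6]
grip_width: 49.2
finger_force: 84.7
```

```bash
python3 - <<'E'
from h import *
s=robot.read_state(); print(s["time"],s["ee_pos"],s["ft_force"],s["moment"],s["finger_force"],s["tool_rot"])
for c in ("scene","wrist"): cv2.imwrite(f"pics/{c}2.png",viewer.get_image(c)[:,:,::-1])
a=cv2.imread("pics/scene2.png")[150:310,220:360]; b=cv2.imread("pics/wrist2.png")
cv2.imwrite("pics/c2.png",np.hstack([cv2.resize(a,(420,480)),cv2.resize(b[:, 90:460],(370,420)).copy() if 0 else cv2.resize(b[:,100:432],(379,480))]))
E
```

```text
5.8667 [568.01077529  44.91934733 179.29595305] [-3.55158099  0.56945556  3.57052085] [0.09523319 0.18436297 0.04471307] 84.6833610534668 [ 3.01493892 -0.18464992  0.74882598]
```

View pics/c2.png

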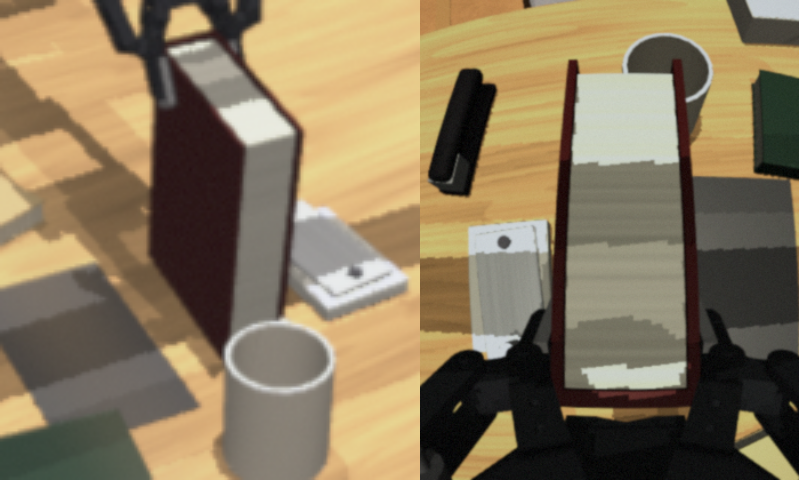

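>>> send_rows:
  series: [0, 0.2, 0, 0.01, 0, -0.019, 1, 0, 0.39, 0, 0.02, 0, -0.039, 1, 0.01, 0.59, 0.01, 0.031, 0, -0.058, 1, 0.03, 0.78, 0.02, 0.041, 0, -0.077, 1, 0.04, 0.98, 0.02, 0.051, 0, -0.097, 1, 0.07, 1.17, 0.04, 0.061, 0, -0.116, 1, 0.09, 1.37, 0.05, 0.071, 0, -0.135, 1, 0.12, 1.56, 0.06, 0.082, 0, -0.154, 1, 0.15, 1.75, 0.08, 0.092, 0, -0.174, 1, 0.19, 1.94, 0.1, 0.102, 0, -0.193, 1, 0.23, 2.13, 0.12, 0.112, 0, -0.212, 1, 0.27, 2.32, 0.14, 0.122, 0, -0.232, 1]

```text
time: 6.97
ee_pos: [568.0, 21.3, 179.0]
tool_rot: [-3.01, -0.211, -0.749]
ft_force: [-1.3, 1.2, 1.0]
grip_width: 49.4
finger_force: 84.0
```

>>> send_rows:
  series: [0, 0.2, 0, 0.011, 0, -0.019, 1, 0.01, 0.39, 0.01, 0.021, 0, -0.038, 1, 0.01, 0.59, 0.01, 0.031, 0, -0.057, 1, 0.03, 0.78, 0.02, 0.041, 0, -0.076, 1, 0.04, 0.97, 0.03, 0.051, 0, -0.095, 1, 0.07, 1.17, 0.04, 0.061, 0, -0.115, 1, 0.09, 1.36, 0.05, 0.071, 0, -0.134, 1, 0.12, 1.55, 0.07, 0.081, 0, -0.153, 1, 0.15, 1.74, 0.08, 0.091, 0, -0.172, 1, 0.18, 1.93, 0.1, 0.102, 0, -0.191, 1, 0.22, 2.12, 0.12, 0.112, 0, -0.21, 1, 0.27, 2.31, 0.15, 0.122, 0, -0.23, 1]

```text
time: 7.97
ee_pos: [574.3, -1.2, 179.0]
tool_rot: [-2.901, -0.588, -0.721]
ft_force: [-0.1, -0.2, 1.6]
grip_width: 49.0
finger_force: 84.0
```

>>> send_rows:
  series: [-0.3, 0, -0.01, 0, 0.015, 0, 1, -0.6, 0, -0.01, 0, 0.03, 0, 1, -0.9, 0, 0, 0, 0.045, 0, 1, -1.2, 0, 0.01, 0, 0.06, 0, 1, -1.5, 0, 0.02, 0, 0.075, 0, 1, -1.8, 0, 0.04, 0, 0.09, 0, 1, -1.8, 0, 0.04, 0, 0.09, 0, 1, -1.8, 0, 0.04, 0, 0.09, 0, 1]

```text
time: 8.63
ee_pos: [560.3, -7.7, 170.8]
tool_rot: [-2.852, -0.576, -0.848]
ft_force: [3.0, 0.8, 1.7]
grip_width: 49.1
finger_force: 84.5
```

```bash
python3 - <<'E'
from h import *
st(); im=viewer.get_image("scene"); cv2.imwrite("pics/s3.png",im[:,:,::-1]); viewer.get_image("wrist")
for c in ("scene","wrist"):
  for q in ("spine_foot","far_foot"):
    for r in pinpoint(q,c)[:1]: print(c,q,round(r["confidence"],2),onz(c,r["xy"],0).round(),np.array(r["xy"])*[560,420])
psi=.4; F=np.array([656.5,34.1,0]); S=F-140*np.array([np.cos(psi),np.sin(psi),0]); print("expected S",S, "-y far corner px",proj("scene",F+25*np.array([np.sin(psi),-np.cos(psi),0])),"spine",proj("scene",S+25*np.array([np.sin(psi),-np.cos(psi),0])))
cv2.imwrite("pics/s3c.png",cv2.resize(im[150:320,190:350,::-1],(560,595),interpolation=cv2.INTER_CUBIC))
E
```

```text
t 8.63 p [560.3  -7.7 170.8] err [ 0.8 -0.7  0.7] rot err [-0.002  0.002  0.001] F [3.  0.8 1.7] M [-0.04 -0.39 -0.13] w 49.1 f 84.5 q [-0.4  -0.02  2.04  0.58  0.78  0.42]
scene spine_foot 0.88 [522. -20.   0.] [254.576 245.784]
scene far_foot 0.86 [668.  31.   0.] [305.48 271.32]
expected S [527.55146084 -20.41856792   0.        ] -y far corner px [np.float64(297.94938451979465), np.float64(273.73465952469394)] spine [np.float64(249.2203045814457), np.float64(252.20998239028975)]
```

View pics/s3c.png

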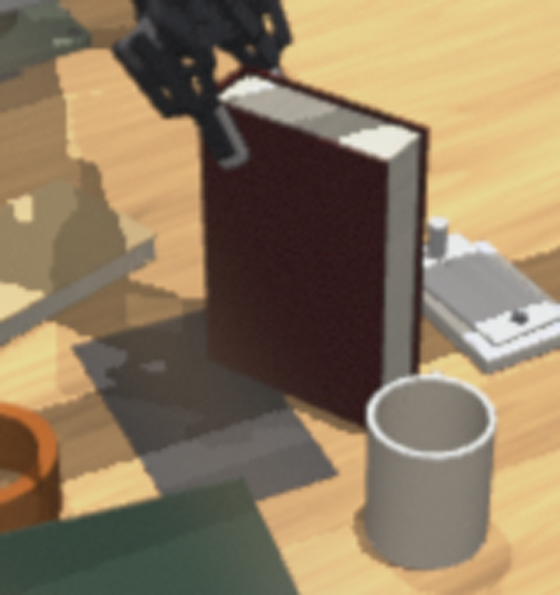

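```bash
python3 - <<'E'
from h import *
S=[527.6,-20.4,0]
L=seq(S,-1,(.4,0),(.4,-.09),6); emit(L+[L[-1]]*2)
emit(seq(S,-1,(.4,-.09),(-.045,-.09),12))
emit(seq(S,-1,(-.045,-.09),(-.491,-.09),12))
L=seq(S,-1,(-.491,-.09),(-.491,0),6); emit(L+[L[-1]]*2)
E
```

```text
8 rows [-0.18, 0.0, -0.18, 0.0, 0.015, 0.0, 1.0, -0.37, 0.0, -0.36, 0.0, 0.03, 0.0, 1.0, -0.57, 0.0, -0.53, 0.0, 0.045, 0.0, 1.0, -0.76, 0.0, -0.7, 0.0, 0.06, 0.0, 1.0, -0.96, 0.0, -0.87, 0.0, 0.075, 0.0, 1.0, -1.16, 0.0, -1.04, 0.0, 0.09, 0.0, 1.0, -1.16, 0.0, -1.04, 0.0, 0.09, 0.0, 1.0, -1.16, 0.0, -1.04, 0.0, 0.09, 0.0, 1.0]
12 rows [0.0, 0.07, 0.0, -0.023, 0.0, 0.03, 1.0, 0.0, 0.14, 0.0, -0.046, 0.0, 0.059, 1.0, -0.01, 0.21, -0.01, -0.069, 0.0, 0.088, 1.0, -0.02, 0.28, -0.01, -0.092, 0.0, 0.117, 1.0, -0.03, 0.35, -0.02, -0.115, 0.0, 0.146, 1.0, -0.04, 0.42, -0.03, -0.138, 0.0, 0.175, 1.0, -0.05, 0.49, -0.04, -0.161, 0.0, 0.205, 1.0, -0.07, 0.56, -0.05, -0.184, 0.0, 0.234, 1.0, -0.08, 0.62, -0.07, -0.206, 0.0, 0.263, 1.0, -0.1, 0.69, -0.08, -0.229, 0.0, 0.292, 1.0, -0.12, 0.76, -0.1, -0.252, 0.0, 0.321, 1.0, -0.15, 0.82, -0.12, -0.275, 0.0, 0.35, 1.0]
12 rows [0.0, 0.07, 0.0, -0.023, 0.0, 0.03, 1.0, 0.0, 0.14, 0.0, -0.046, 0.0, 0.059, 1.0, -0.01, 0.21, 0.0, -0.069, 0.0, 0.088, 1.0, -0.02, 0.28, -0.01, -0.092, 0.0, 0.117, 1.0, -0.03, 0.35, -0.02, -0.115, 0.0, 0.146, 1.0, -0.04, 0.42, -0.03, -0.138, 0.0, 0.176, 1.0, -0.05, 0.49, -0.04, -0.161, 0.0, 0.205, 1.0, -0.07, 0.56, -0.05, -0.184, 0.0, 0.234, 1.0, -0.08, 0.63, -0.06, -0.207, 0.0, 0.263, 1.0, -0.1, 0.69, -0.08, -0.23, 0.0, 0.293, 1.0, -0.12, 0.76, -0.09, -0.253, 0.0, 0.322, 1.0, -0.15, 0.82, -0.11, -0.276, 0.0, 0.351, 1.0]
8 rows [0.19, 0.0, 0.18, 0.0, -0.015, 0.0, 1.0, 0.37, 0.0, 0.37, 0.0, -0.03, 0.0, 1.0, 0.55, 0.0, 0.56, 0.0, -0.045, 0.0, 1.0, 0.72, 0.0, 0.75, 0.0, -0.06, 0.0, 1.0, 0.9, 0.0, 0.94, 0.0, -0.075, 0.0, 1.0, 1.07, 0.0, 1.14, 0.0, -0.09, 0.0, 1.0, 1.07, 0.0, 1.14, 0.0, -0.09, 0.0, 1.0, 1.07, 0.0, 1.14, 0.0, -0.09, 0.0, 1.0]
```

>>> send_rows:
  series: [-0.18, 0, -0.18, 0, 0.015, 0, 1, -0.37, 0, -0.36, 0, 0.03, 0, 1, -0.57, 0, -0.53, 0, 0.045, 0, 1, -0.76, 0, -0.7, 0, 0.06, 0, 1, -0.96, 0, -0.87, 0, 0.075, 0, 1, -1.16, 0, -1.04, 0, 0.09, 0, 1, -1.16, 0, -1.04, 0, 0.09, 0, 1, -1.16, 0, -1.04, 0, 0.09, 0, 1]

```text
time: 9.6
ee_pos: [545.6, -13.5, 173.1]
tool_rot: [-2.796, -0.567, -0.969]
ft_force: [2.7, -0.4, 3.9]
grip_width: 49.2
finger_force: 84.8
```

```bash
python3 - <<'E'
from h import *
s=robot.read_state(); S=[527.6,-20.4,0]; p,Q=tl(bookpose(S,-1,.4,-.09))
print(s["time"],"err",s["ee_pos"]-p,R.from_matrix(Q.T@R.from_rotvec(s["tool_rot"]).as_matrix()).as_rotvec(),s["ft_force"],s["moment"])
im=viewer.get_image("scene")
for q in ("spine_foot","far_foot"):
    for r in pinpoint(q,"scene")[:1]: print(q,round(r["confidence"],2),np.array(r["xy"])*[560,420],proj("scene",[527.6,-20.4,0]),proj("scene",np.array([527.6,-20.4,12.6])+139.4*np.array([np.cos(.4),np.sin(.4),0])),proj("scene",np.array([527.6,-20.4,0])+139.4*np.array([np.cos(.4),np.sin(.4),0])))
E
```

```text
9.6 err [ 0.36358666 -0.5138761   0.57226242] [-0.00104836  0.00049842 -0.00096225] [ 2.72921412 -0.42079566  3.85356981] [-0.32083703 -0.40750313 -0.15177429]
spine_foot 0.56 [255.416 244.986] [np.float64(255.42751812405456), np.float64(247.01196543560386)] [np.float64(303.7464263739011), np.float64(263.6626321689276)] [np.float64(303.59775892887126), np.float64(267.87369145969194)]
far_foot 0.92 [307.888 264.684] [np.float64(255.42751812405456), np.float64(247.01196543560386)] [np.float64(303.7464263739011), np.float64(263.6626321689276)] [np.float64(303.59775892887126), np.float64(267.87369145969194)]
```

Tipped onto the spine edge (the far foot rose from row 271 to 265), and the forces are light. Now I swing the far end.

>>> send_rows:
  series: [0, 0.07, 0, -0.023, 0, 0.03, 1, 0, 0.14, 0, -0.046, 0, 0.059, 1, -0.01, 0.21, -0.01, -0.069, 0, 0.088, 1, -0.02, 0.28, -0.01, -0.092, 0, 0.117, 1, -0.03, 0.35, -0.02, -0.115, 0, 0.146, 1, -0.04, 0.42, -0.03, -0.138, 0, 0.175, 1, -0.05, 0.49, -0.04, -0.161, 0, 0.205, 1, -0.07, 0.56, -0.05, -0.184, 0, 0.234, 1, -0.08, 0.62, -0.07, -0.206, 0, 0.263, 1, -0.1, 0.69, -0.08, -0.229, 0, 0.292, 1, -0.12, 0.76, -0.1, -0.252, 0, 0.321, 1, -0.15, 0.82, -0.12, -0.275, 0, 0.35, 1]

```text
time: 10.75
ee_pos: [546.9, -21.1, 173.0]
tool_rot: [2.953, -0.068, 1.022]
ft_force: [-0.1, 0.2, 7.0]
grip_width: 49.3
finger_force: 85.1
```

>>> send_rows:
  series: [0, 0.07, 0, -0.023, 0, 0.03, 1, 0, 0.14, 0, -0.046, 0, 0.059, 1, -0.01, 0.21, 0, -0.069, 0, 0.088, 1, -0.02, 0.28, -0.01, -0.092, 0, 0.117, 1, -0.03, 0.35, -0.02, -0.115, 0, 0.146, 1, -0.04, 0.42, -0.03, -0.138, 0, 0.176, 1, -0.05, 0.49, -0.04, -0.161, 0, 0.205, 1, -0.07, 0.56, -0.05, -0.184, 0, 0.234, 1, -0.08, 0.63, -0.06, -0.207, 0, 0.263, 1, -0.1, 0.69, -0.08, -0.23, 0, 0.293, 1, -0.12, 0.76, -0.09, -0.253, 0, 0.322, 1, -0.15, 0.82, -0.11, -0.276, 0, 0.351, 1]

```text
time: 11.75
ee_pos: [544.7, -29.4, 173.0]
tool_rot: [2.74, -0.688, 0.949]
ft_force: [-0.1, -0.5, 5.9]
grip_width: 49.3
finger_force: 85.1
```

>>> send_rows:
  series: [0.19, 0, 0.18, 0, -0.015, 0, 1, 0.37, 0, 0.37, 0, -0.03, 0, 1, 0.55, 0, 0.56, 0, -0.045, 0, 1, 0.72, 0, 0.75, 0, -0.06, 0, 1, 0.9, 0, 0.94, 0, -0.075, 0, 1, 1.07, 0, 1.14, 0, -0.09, 0, 1, 1.07, 0, 1.14, 0, -0.09, 0, 1, 1.07, 0, 1.14, 0, -0.09, 0, 1]

```text
time: 12.42
ee_pos: [558.3, -36.6, 170.8]
tool_rot: [2.799, -0.701, 0.83]
ft_force: [-3.3, 1.3, 9.2]
grip_width: 48.9
finger_force: 85.5
```

```bash
python3 - <<'E'
from h import *
st(); im=viewer.get_image("scene")
for q in ("spine_foot","far_foot"):
    for r in pinpoint(q,"scene")[:1]: print(q,round(r["confidence"],2),onz("scene",r["xy"],0))
psi=-.491; S=np.array([527.6,-20.4,0]); F=S+140*np.array([np.cos(psi),np.sin(psi),0]); print(F)
L=seq(F,1,(psi,0),(psi,.09),6); emit(L+[L[-1]]*2)
emit(seq(F,1,(psi,.09),(-.313,.09),10))
emit(seq(F,1,(-.313,.09),(-.135,.09),10))
L=seq(F,1,(-.135,.09),(-.135,0),6); emit(L+[L[-1]]*2)
E
```

```text
t 12.42 p [558.3 -36.6 170.8] err [0.2 0.2 0.7] rot err [-0.     0.001 -0.001] F [-3.3  1.3  9.2] M [ 0.02 -0.12 -0.07] w 48.9 f 85.5 q [-0.1  -0.02  2.04 -0.37  0.61  2.21]
far_foot 0.77 [655.79131528 -85.88966437   0.        ]
[651.06065083 -86.41111798   0.        ]
8 rows [0.3, 0.0, 0.01, 0.0, -0.015, 0.0, 1.0, 0.6, 0.0, 0.02, 0.0, -0.03, 0.0, 1.0, 0.9, 0.0, 0.04, 0.0, -0.045, 0.0, 1.0, 1.2, 0.0, 0.06, 0.0, -0.06, 0.0, 1.0, 1.49, 0.0, 0.09, 0.0, -0.075, 0.0, 1.0, 1.79, 0.0, 0.12, 0.0, -0.09, 0.0, 1.0, 1.79, 0.0, 0.12, 0.0, -0.09, 0.0, 1.0, 1.79, 0.0, 0.12, 0.0, -0.09, 0.0, 1.0]
10 rows [0.0, 0.16, 0.0, 0.009, 0.0, -0.016, 1.0, 0.01, 0.32, 0.0, 0.017, 0.0, -0.032, 1.0, 0.02, 0.48, 0.01, 0.025, 0.0, -0.047, 1.0, 0.02, 0.64, 0.01, 0.033, 0.0, -0.063, 1.0, 0.04, 0.8, 0.02, 0.042, 0.0, -0.079, 1.0, 0.05, 0.96, 0.03, 0.05, 0.0, -0.095, 1.0, 0.07, 1.12, 0.03, 0.058, 0.0, -0.11, 1.0, 0.08, 1.28, 0.04, 0.067, 0.0, -0.126, 1.0, 0.11, 1.43, 0.06, 0.075, 0.0, -0.142, 1.0, 0.13, 1.59, 0.07, 0.083, 0.0, -0.157, 1.0]
10 rows [0.0, 0.16, 0.0, 0.009, 0.0, -0.016, 1.0, 0.01, 0.32, 0.0, 0.017, 0.0, -0.032, 1.0, 0.01, 0.48, 0.0, 0.025, 0.0, -0.048, 1.0, 0.02, 0.64, 0.01, 0.034, 0.0, -0.063, 1.0, 0.03, 0.8, 0.02, 0.042, 0.0, -0.079, 1.0, 0.05, 0.96, 0.02, 0.05, 0.0, -0.095, 1.0, 0.06, 1.12, 0.03, 0.059, 0.0, -0.111, 1.0, 0.08, 1.27, 0.04, 0.067, 0.0, -0.126, 1.0, 0.1, 1.43, 0.05, 0.075, 0.0, -0.142, 1.0, 0.13, 1.59, 0.07, 0.084, 0.0, -0.158, 1.0]
8 rows [-0.3, 0.0, -0.01, 0.0, 0.015, 0.0, 1.0, -0.6, 0.0, -0.01, 0.0, 0.03, 0.0, 1.0, -0.9, 0.0, 0.0, 0.0, 0.045, 0.0, 1.0, -1.2, 0.0, 0.01, 0.0, 0.06, 0.0, 1.0, -1.5, 0.0, 0.02, 0.0, 0.075, 0.0, 1.0, -1.8, 0.0, 0.04, 0.0, 0.09, 0.0, 1.0, -1.8, 0.0, 0.04, 0.0, 0.09, 0.0, 1.0, -1.8, 0.0, 0.04, 0.0, 0.09, 0.0, 1.0]
```

>>> send_rows:
  series: [0.3, 0, 0.01, 0, -0.015, 0, 1, 0.6, 0, 0.02, 0, -0.03, 0, 1, 0.9, 0, 0.04, 0, -0.045, 0, 1, 1.2, 0, 0.06, 0, -0.06, 0, 1, 1.49, 0, 0.09, 0, -0.075, 0, 1, 1.79, 0, 0.12, 0, -0.09, 0, 1, 1.79, 0, 0.12, 0, -0.09, 0, 1, 1.79, 0, 0.12, 0, -0.09, 0, 1]

```text
time: 13.23
ee_pos: [571.8, -43.8, 179.2]
tool_rot: [2.852, -0.714, 0.707]
ft_force: [-3.8, 2.2, 8.3]
grip_width: 49.0
finger_force: 85.7
```

>>> send_rows:
  series: [0, 0.16, 0, 0.009, 0, -0.016, 1, 0.01, 0.32, 0, 0.017, 0, -0.032, 1, 0.02, 0.48, 0.01, 0.025, 0, -0.047, 1, 0.02, 0.64, 0.01, 0.033, 0, -0.063, 1, 0.04, 0.8, 0.02, 0.042, 0, -0.079, 1, 0.05, 0.96, 0.03, 0.05, 0, -0.095, 1, 0.07, 1.12, 0.03, 0.058, 0, -0.11, 1, 0.08, 1.28, 0.04, 0.067, 0, -0.126, 1, 0.11, 1.43, 0.06, 0.075, 0, -0.142, 1, 0.13, 1.59, 0.07, 0.083, 0, -0.157, 1]

```text
time: 14.07
ee_pos: [565.7, -58.7, 178.8]
tool_rot: [2.941, -0.463, 0.73]
ft_force: [-1.3, 0.5, 4.1]
grip_width: 48.9
finger_force: 85.0
```

>>> send_rows:
  series: [0, 0.16, 0, 0.009, 0, -0.016, 1, 0.01, 0.32, 0, 0.017, 0, -0.032, 1, 0.01, 0.48, 0, 0.025, 0, -0.048, 1, 0.02, 0.64, 0.01, 0.034, 0, -0.063, 1, 0.03, 0.8, 0.02, 0.042, 0, -0.079, 1, 0.05, 0.96, 0.02, 0.05, 0, -0.095, 1, 0.06, 1.12, 0.03, 0.059, 0, -0.111, 1, 0.08, 1.27, 0.04, 0.067, 0, -0.126, 1, 0.1, 1.43, 0.05, 0.075, 0, -0.142, 1, 0.13, 1.59, 0.07, 0.084, 0, -0.158, 1]

```text
time: 14.9
ee_pos: [562.2, -74.4, 178.8]
tool_rot: [3.011, -0.202, 0.748]
ft_force: [-0.8, 0.1, 3.6]
grip_width: 49.1
finger_force: 85.0
```

>>> send_rows:
  series: [-0.3, 0, -0.01, 0, 0.015, 0, 1, -0.6, 0, -0.01, 0, 0.03, 0, 1, -0.9, 0, 0, 0, 0.045, 0, 1, -1.2, 0, 0.01, 0, 0.06, 0, 1, -1.5, 0, 0.02, 0, 0.075, 0, 1, -1.8, 0, 0.04, 0, 0.09, 0, 1, -1.8, 0, 0.04, 0, 0.09, 0, 1, -1.8, 0, 0.04, 0, 0.09, 0, 1]

```text
time: 15.57
ee_pos: [547.1, -72.6, 170.9]
tool_rot: [2.967, -0.201, 0.884]
ft_force: [3.0, -1.5, 4.5]
grip_width: 49.4
finger_force: 85.0
```

```bash
python3 - <<'E'
from h import *
st(); im=viewer.get_image("scene"); cv2.imwrite("pics/s4.png",im[:,:,::-1]); i2=viewer.get_image("wrist")
for q in ("spine_foot","far_foot"):
    for r in pinpoint(q,"scene")[:1]: print(q,round(r["confidence"],2),onz("scene",r["xy"],0))
a=cv2.resize(im[150:320,190:350,::-1],(420,446),interpolation=cv2.INTER_CUBIC)
b=cv2.resize(i2[:,100:450,::-1],(372,446))
cv2.imwrite("pics/s4c.png",np.hstack([a,b]))
E
```

```text
t 15.57 p [547.1 -72.6 170.9] err [ 0.5 -0.3  0.8] rot err [-0.001  0.003 -0.   ] F [ 3.  -1.5  4.5] M [-0.33 -0.62  0.04] w 49.4 f 85.0 q [-0.36 -0.09  2.11  0.23  0.57  1.19]
spine_foot 0.74 [514.40285138 -58.88577675   0.        ]
far_foot 0.83 [650.95610893 -78.64346116   0.        ]
```

View pics/s4c.png

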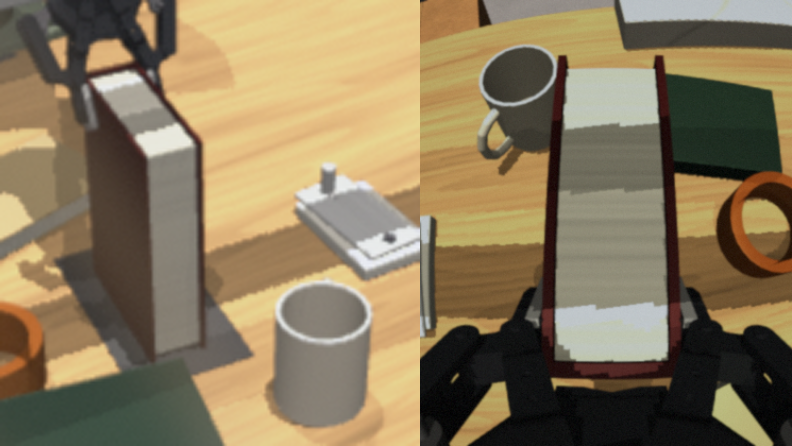

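>>> send_rows:
  series: [0, 0, 0, 0, 0, 0, 0.4, 0, 0, 0, 0, 0, 0, 0, 0, 0, 0, 0, 0, 0, 0, 0, 0, 0, 0, 0, 0, 0, 0, 0, 0, 0, 0, 0, 0, 0, 0, 0, 0, 0, 0, 0]

```text
time: 16.27
ee_pos: [546.0, -72.0, 169.3]
tool_rot: [2.971, -0.201, 0.878]
ft_force: [0.6, -0.0, 1.3]
grip_width: 85.4
finger_force: 0.0
```

>>> send_rows:
  series: [0, 0, -1, 0, 0, 0, 0, 0, 0, -3, 0, 0, 0, 0, 0, 0, -5, 0, 0, 0, 0, 0, 0, -8, 0, 0, 0, 0, 0, 0, -11, 0, 0, 0, 0, 0, 0, -14, 0, 0, 0, 0, 0, 0, -14, 0, 0, 0, 0, 0, 0, -14, 0, 0, 0, 0, 0, 0, -14, 0, 0, 0, 0]

```text
time: 17.02
ee_pos: [470.7, -61.9, 286.7]
tool_rot: [2.97, -0.201, 0.878]
ft_force: [-0.8, 0.6, -1.2]
grip_width: 85.4
finger_force: 0.0
```

```bash
python3 - <<'E'
from h import *
p,Q=cmd(); json.dump([(p-140*Q[:,2]).tolist(),Q.tolist()],open("cmd.json","w"))
st(); im=viewer.get_image("wrist"); cv2.imwrite("pics/w5.png",im[:,:,::-1])
for q,z in dict(volume_center=105,spine_foot=0,far_foot=0,pad=0,pivot_screw=21,cover_knob=35).items():
    for r in pinpoint(q,"wrist")[:1]: print(q,round(r["confidence"],2),onz("wrist",r["xy"],z).round(),np.round(np.array(r["xy"])*[560,420]))
im=viewer.get_image("scene"); cv2.imwrite("pics/s5.png",im[:,:,::-1])
for q,z in dict(volume_center=105,spine_foot=0,far_foot=0,pad=0,port=0,pivot_screw=21,cover_knob=35).items():
    for r in pinpoint(q,"scene")[:1]: print(q,round(r["confidence"],2),onz("scene",r["xy"],z).round(),np.round(np.array(r["xy"])*[560,420]))
E
```

```text
t 17.02 p [470.7 -61.9 286.7] err [-0.4  0.1 -0.7] rot err [ 0.    -0.001  0.   ] F [-0.8  0.6 -1.2] M [0.07 0.23 0.02] w 85.4 f 0.0 q [-0.42 -0.45  2.12  0.19  0.93  1.22]
spine_foot 0.98 [510. -72.   0.] [282. 257.]
far_foot 0.16 [ 717. -199.    0.] [343. 117.]
pad 0.49 [ 384. -115.    0.] [326. 342.]
pivot_screw 0.85 [641. 147.  21.] [126. 186.]
cover_knob 0.89 [543. 145.  35.] [124. 249.]
volume_center 0.6 [591. -81. 105.] [245. 233.]
spine_foot 0.55 [513. -68.   0.] [235. 250.]
far_foot 0.94 [661. -86.   0.] [260. 288.]
pad 0.9 [576. -74.   0.] [246. 265.]
port 0.7 [601. 148.   0.] [329. 240.]
pivot_screw 0.59 [636. 155.  21.] [340. 239.]
cover_knob 0.35 [633. 110.  35.] [325. 240.]
```

```bash
python3 - <<'E'
from h import *
a=np.radians(36); psi=-.15; T=tool(psi,a); k=np.array([543,145,39.5]); tcp=k+9*T[:,2]; pre=tcp-130*T[:,2]; print(tcp,pre)
p0,R0=cmd(); L=line(p0,R0,pre,T,8,0); emit(L+[L[-1]]*2)
p0,R0=cmd(); L=line(p0,R0,tcp,T,7,0); emit(L+[L[-1]]*2)
E
```

```text
[548.23066552 144.20946223  32.21884705] [472.67660804 155.62834118 137.39105632]
10 rows [-1.31, -2.7, 1.39, -0.001, 0.007, 0.002, 0.0, -2.62, -5.4, 2.77, -0.002, 0.013, 0.003, 0.0, -3.94, -8.1, 4.16, -0.003, 0.02, 0.005, 0.0, -5.25, -10.8, 5.54, -0.004, 0.026, 0.006, 0.0, -6.56, -13.49, 6.93, -0.005, 0.033, 0.008, 0.0, -7.87, -16.19, 8.31, -0.006, 0.039, 0.009, 0.0, -9.19, -18.89, 9.7, -0.008, 0.046, 0.011, 0.0, -10.5, -21.59, 11.08, -0.009, 0.052, 0.012, 0.0, -10.5, -21.59, 11.08, -0.009, 0.052, 0.012, 0.0, -10.5, -21.59, 11.08, -0.009, 0.052, 0.012, 0.0]
9 rows [0.0, 0.0, 1.86, 0.0, 0.0, 0.0, 0.0, 0.0, 0.0, 3.71, 0.0, 0.0, 0.0, 0.0, 0.0, 0.0, 5.57, 0.0, 0.0, 0.0, 0.0, 0.0, 0.0, 7.43, 0.0, 0.0, 0.0, 0.0, 0.0, 0.0, 9.29, 0.0, 0.0, 0.0, 0.0, 0.0, 0.0, 11.14, 0.0, 0.0, 0.0, 0.0, 0.01, -0.01, 13.0, 0.0, 0.0, 0.0, 0.0, 0.01, -0.01, 13.0, 0.0, 0.0, 0.0, 0.0, 0.01, -0.01, 13.0, 0.0, 0.0, 0.0, 0.0]
```

>>> send_rows:
  series: [-1.31, -2.7, 1.39, -0.001, 0.007, 0.002, 0, -2.62, -5.4, 2.77, -0.002, 0.013, 0.003, 0, -3.94, -8.1, 4.16, -0.003, 0.02, 0.005, 0, -5.25, -10.8, 5.54, -0.004, 0.026, 0.006, 0, -6.56, -13.49, 6.93, -0.005, 0.033, 0.008, 0, -7.87, -16.19, 8.31, -0.006, 0.039, 0.009, 0, -9.19, -18.89, 9.7, -0.008, 0.046, 0.011, 0, -10.5, -21.59, 11.08, -0.009, 0.052, 0.012, 0, -10.5, -21.59, 11.08, -0.009, 0.052, 0.012, 0, -10.5, -21.59, 11.08, -0.009, 0.052, 0.012, 0, -10.5, -21.59, 11.08, -0.009, 0.052, 0.012, 0, -10.5, -21.59, 11.08, -0.009, 0.052, 0.012, 0]

```text
time: 18.77
ee_pos: [473.2, 155.3, 138.2]
tool_rot: [2.936, -0.222, 0.955]
ft_force: [0.8, -0.1, -0.1]
grip_width: 85.6
finger_force: 0.0
```

```bash
python3 - <<'E'
from h import *
im=viewer.get_image("wrist"); cv2.imwrite("pics/w6.png",im[:,:,::-1])
s=robot.read_state(); print(s["time"],s["ee_pos"],s["ft_force"])
for q,z in dict(pivot_screw=21,cover_knob=35,port=0,spine_foot=0).items():
    for r in pinpoint(q,"wrist")[:1]: print(q,round(r["confidence"],2),onz("wrist",r["xy"],z).round(1),np.round(np.array(r["xy"])*[560,420]))
E
```

```text
18.8167 [473.43758272 155.11325831 138.49733345] [-0.13621332  0.5037605   0.29192951]
pivot_screw 0.83 [640.  142.6  21. ] [265. 122.]
cover_knob 0.6 [568.9 -51.8  35. ] [462. 157.]
port 0.6 [603.3 149.6   0. ] [264. 164.]
spine_foot 0.7 [514.  -70.6   0. ] [474. 214.]
```

View pics/w6.png

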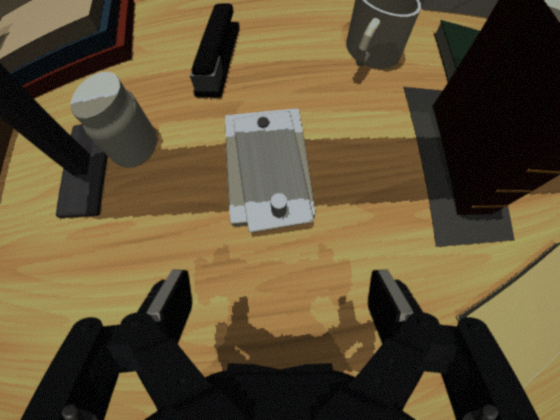

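```bash
python3 - <<'E'
from h import *
f=lambda u,v,z: onz("wrist",(u/560,v/420),z)
k=(f(279,201,49)+f(279,212,21)*0)[:2]; s=f(263,122,21)[:2]; print(k,f(279,205,35),s,np.hypot(*(k-s)))
print("box",[f(*p,15).round() for p in [(225,115),(298,110),(231,222)]],"pad",f(405,88,0),f(436,244,0),f(512,236,0),"book",f(458,213,0),f(434,107,0))
E
```

```text
[543.43021904 143.24560655] [544.66372122 143.07972292  35.        ] [640.22126078 145.11032424] 96.80900233505423
box [array([660., 184.,  15.]), array([654., 106.,  15.]), array([542., 188.,  15.])] pad [685.37657032 -36.89738078   0.        ] [490.96156578 -11.16476313   0.        ] [ 479.93360004 -117.83762829    0.        ] book [518.76737781 -48.60394368   0.        ] [654.57599729 -67.2478117    0.        ]
```

>>> send_rows:
  series: [0, 0, 1.86, 0, 0, 0, 0, 0, 0, 3.71, 0, 0, 0, 0, 0, 0, 5.57, 0, 0, 0, 0, 0, 0, 7.43, 0, 0, 0, 0, 0, 0, 9.29, 0, 0, 0, 0, 0, 0, 11.14, 0, 0, 0, 0, 0.01, -0.01, 13, 0, 0, 0, 0, 0.01, -0.01, 13, 0, 0, 0, 0, 0.01, -0.01, 13, 0, 0, 0, 0]

```text
time: 19.77
ee_pos: [548.7, 143.1, 33.0]
tool_rot: [2.938, -0.223, 0.949]
ft_force: [0.3, 0.3, 0.8]
grip_width: 85.3
finger_force: 0.0
```

>>> send_rows:
  series: [0, 0, 0, 0, 0, 0, 0.3, 0, 0, 0, 0, 0, 0, 0.6, 0, 0, 0, 0, 0, 0, 0.8, 0, 0, 0, 0, 0, 0, 1, 0, 0, 0, 0, 0, 0, 1, 0, 0, 0, 0, 0, 0, 1, 0, 0, 0, 0, 0, 0, 1, 0, 0, 0, 0, 0, 0, 1]
  squeeze: 20

```text
time: 20.43
ee_pos: [548.7, 144.1, 33.8]
tool_rot: [2.938, -0.219, 0.951]
ft_force: [-4.9, 0.6, 6.0]
grip_width: 12.7
finger_force: 21.9
```

```bash
python3 - <<'E'
from h import *
st()
E
```

```text
t 20.43 p [548.7 144.1  33.8] err [ 0.4 -0.2  1.6] rot err [ 0.001 -0.002 -0.   ] F [-4.9  0.6  6. ] M [-0.01  0.27 -0.06] w 12.7 f 21.9 q [ 0.22  0.28  2.12 -0.96  0.26  2.82]
```

```bash
cat >> h.py <<'E'
def arc(t0,t1,n,s=(640,145),c=1):
    a=np.radians(36); out=[]
    for t in np.linspace(t0,t1,n+1)[1:]:
        psi=-.15+.17*min(t/.5,1); T=tool(psi,a)
        k=np.array([s[0]-95*np.cos(t),s[1]-95*np.sin(t)]); o=R.from_euler("z",psi+.15).as_matrix()[:2,:2]@[3.3,-.5]
        out.append((np.array([*(k+o),32.2]),T,c))
    return out
E
python3 - <<'E'
from h import *
emit(arc(0,.4,8))
E
```

```text
8 rows [0.06, 0.44, 0.05, 0.01, 0.0, -0.013, 1.0, 0.15, 0.89, 0.12, 0.02, 0.0, -0.027, 1.0, 0.25, 1.35, 0.19, 0.03, 0.0, -0.041, 1.0, 0.38, 1.79, 0.28, 0.04, 0.0, -0.055, 1.0, 0.52, 2.23, 0.38, 0.05, 0.0, -0.068, 1.0, 0.67, 2.65, 0.5, 0.06, 0.0, -0.082, 1.0, 0.85, 3.07, 0.63, 0.07, 0.0, -0.096, 1.0, 1.04, 3.48, 0.77, 0.08, 0.0, -0.11, 1.0]
```

>>> send_rows:
  series: [0.06, 0.44, 0.05, 0.01, 0, -0.013, 1, 0.15, 0.89, 0.12, 0.02, 0, -0.027, 1, 0.25, 1.35, 0.19, 0.03, 0, -0.041, 1, 0.38, 1.79, 0.28, 0.04, 0, -0.055, 1, 0.52, 2.23, 0.38, 0.05, 0, -0.068, 1, 0.67, 2.65, 0.5, 0.06, 0, -0.082, 1, 0.85, 3.07, 0.63, 0.07, 0, -0.096, 1, 1.04, 3.48, 0.77, 0.08, 0, -0.11, 1]

```text
time: 21.1
ee_pos: [557.3, 107.9, 34.0]
tool_rot: [2.985, -0.017, 0.97]
ft_force: [-0.4, 4.0, 1.6]
grip_width: 12.7
finger_force: 21.3
```

```bash
python3 - <<'E'
from h import *
st(); emit(arc(.4,.9,10))
E
```

```text
t 21.1 p [557.3 107.9  34. ] err [ 1.4 -0.1  1.8] rot err [ 0.002  0.    -0.002] F [-0.4  4.   1.6] M [0.49 0.08 0.4 ] w 12.7 f 21.3 q [ 0.06  0.25  2.16 -0.38  0.12  2.01]
10 rows [0.16, 0.42, 0.11, 0.01, 0.0, -0.013, 1.0, 0.34, 0.83, 0.25, 0.02, 0.0, -0.027, 1.0, 0.54, 1.24, 0.39, 0.02, 0.0, -0.027, 1.0, 0.75, 1.64, 0.54, 0.02, 0.0, -0.027, 1.0, 0.98, 2.02, 0.71, 0.02, 0.0, -0.027, 1.0, 1.23, 2.38, 0.89, 0.02, 0.0, -0.027, 1.0, 1.49, 2.73, 1.08, 0.02, 0.0, -0.027, 1.0, 1.76, 3.07, 1.27, 0.02, 0.0, -0.027, 1.0, 2.05, 3.39, 1.48, 0.02, 0.0, -0.027, 1.0, 2.34, 3.69, 1.7, 0.02, 0.0, -0.027, 1.0]
```

```bash
sed -i 's/    a=np.radians(36); out=\[\]/    out=[]/; s/psi=-.15+.17\*min(t\/.5,1); T=/psi=-.15+.17*min(t\/.5,1); a=np.radians(36-8*np.clip((t-.4)\/.25,0,1)); T=/' h.py
python3 - <<'E'
from h import *
p,Q,_=arc(0,.4,8)[-1]; json.dump([p.tolist(),Q.tolist()],open("cmd.json","w")); st()
emit(arc(.4,.9,10))
E
```

```text
t 21.1 p [557.3 107.9  34. ] err [ 1.4 -0.1  1.8] rot err [ 0.002 -0.    -0.002] F [-0.4  4.   1.6] M [0.49 0.08 0.4 ] w 12.7 f 21.3 q [ 0.06  0.25  2.16 -0.38  0.12  2.01]
10 rows [0.16, 0.42, 0.12, 0.01, -0.028, -0.014, 1.0, 0.34, 0.84, 0.25, 0.019, -0.056, -0.028, 1.0, 0.54, 1.25, 0.39, 0.019, -0.084, -0.028, 1.0, 0.75, 1.64, 0.55, 0.018, -0.112, -0.029, 1.0, 0.98, 2.02, 0.71, 0.018, -0.14, -0.029, 1.0, 1.23, 2.39, 0.89, 0.018, -0.14, -0.029, 1.0, 1.49, 2.74, 1.08, 0.018, -0.14, -0.029, 1.0, 1.76, 3.07, 1.28, 0.018, -0.14, -0.029, 1.0, 2.05, 3.39, 1.49, 0.018, -0.14, -0.029, 1.0, 2.34, 3.69, 1.7, 0.018, -0.14, -0.029, 1.0]
```

>>> send_rows:
  series: [0.16, 0.42, 0.12, 0.01, -0.028, -0.014, 1, 0.34, 0.84, 0.25, 0.019, -0.056, -0.028, 1, 0.54, 1.25, 0.39, 0.019, -0.084, -0.028, 1, 0.75, 1.64, 0.55, 0.018, -0.112, -0.029, 1, 0.98, 2.02, 0.71, 0.018, -0.14, -0.029, 1, 1.23, 2.39, 0.89, 0.018, -0.14, -0.029, 1, 1.49, 2.74, 1.08, 0.018, -0.14, -0.029, 1, 1.76, 3.07, 1.28, 0.018, -0.14, -0.029, 1, 2.05, 3.39, 1.49, 0.018, -0.14, -0.029, 1, 2.34, 3.69, 1.7, 0.018, -0.14, -0.029, 1]

```text
time: 21.93
ee_pos: [585.0, 70.3, 33.3]
tool_rot: [-3.044, -0.032, -0.755]
ft_force: [2.2, 5.8, -0.2]
grip_width: 13.0
finger_force: 20.0
```

```bash
python3 - <<'E'
from h import *
st(); L=arc(.9,1.42,10); emit(L+[L[-1]]*2)
E
```

```text
t 21.93 p [585.   70.3  33.3] err [ 0.8 -0.3  1.1] rot err [ 0.001 -0.002 -0.001] F [ 2.2  5.8 -0.2] M [0.77 0.03 0.5 ] w 13.0 f 20.0 q [-0.04  0.29  2.02  0.09  0.35  1.43]
12 rows [0.35, 0.31, 0.18, 0.0, 0.0, 0.0, 1.0, 0.7, 0.59, 0.37, 0.0, 0.0, 0.0, 1.0, 1.07, 0.85, 0.57, 0.0, 0.0, 0.0, 1.0, 1.45, 1.09, 0.77, 0.0, 0.0, 0.0, 1.0, 1.85, 1.31, 0.98, 0.0, 0.0, 0.0, 1.0, 2.25, 1.51, 1.19, 0.0, 0.0, 0.0, 1.0, 2.66, 1.68, 1.41, 0.0, 0.0, 0.0, 1.0, 3.07, 1.82, 1.63, 0.0, 0.0, 0.0, 1.0, 3.5, 1.94, 1.86, 0.0, 0.0, 0.0, 1.0, 3.92, 2.04, 2.08, 0.0, 0.0, 0.0, 1.0, 3.92, 2.04, 2.08, 0.0, 0.0, 0.0, 1.0, 3.92, 2.04, 2.08, 0.0, 0.0, 0.0, 1.0]
```

>>> send_rows:
  series: [0.35, 0.31, 0.18, 0, 0, 0, 1, 0.7, 0.59, 0.37, 0, 0, 0, 1, 1.07, 0.85, 0.57, 0, 0, 0, 1, 1.45, 1.09, 0.77, 0, 0, 0, 1, 1.85, 1.31, 0.98, 0, 0, 0, 1, 2.25, 1.51, 1.19, 0, 0, 0, 1, 2.66, 1.68, 1.41, 0, 0, 0, 1, 3.07, 1.82, 1.63, 0, 0, 0, 1, 3.5, 1.94, 1.86, 0, 0, 0, 1, 3.92, 2.04, 2.08, 0, 0, 0, 1, 3.92, 2.04, 2.08, 0, 0, 0, 1, 3.92, 2.04, 2.08, 0, 0, 0, 1]

```text
time: 22.93
ee_pos: [629.7, 52.6, 33.2]
tool_rot: [-3.042, -0.033, -0.754]
ft_force: [1.0, 11.0, 2.5]
grip_width: 12.8
finger_force: 19.8
```

```bash
python3 - <<'E'
from h import *
st(); im=viewer.get_image("scene"); cv2.imwrite("pics/s7.png",im[:,:,::-1])
for q,z in dict(pivot_screw=21,cover_knob=35,port=0).items():
    for r in pinpoint(q,"scene")[:1]: print(q,round(r["confidence"],2),onz("scene",r["xy"],z).round(1),np.round(np.array(r["xy"])*[560,420]))
E
```

```text
t 22.93 p [629.7  52.6  33.2] err [0.7 1.5 1. ] rot err [ 0.003 -0.003 -0.001] F [ 1.  11.   2.5] M [ 1.63 -0.09  0.95] w 12.8 f 19.8 q [-0.08  0.36  1.92  0.13  0.38  1.36]
pivot_screw 0.64 [631.8 159.9  21. ] [341. 238.]
cover_knob 0.83 [630.   55.6  35. ] [305. 247.]
port 0.95 [598.8 140.3   0. ] [326. 241.]
```

>>> send_rows:
  series: [0, -0.15, 0, 0, 0, 0, 1, 0, -0.15, 0, 0, 0, 0, 1, 0, -0.15, 0, 0, 0, 0, 0.8, 0, -0.15, 0, 0, 0, 0, 0.4, 0, -0.15, 0, 0, 0, 0, 0.4, 0, -0.15, 0, 0, 0, 0, 0.4, 0, -0.15, 0, 0, 0, 0, 0.4, 0, -0.15, 0, 0, 0, 0, 0.4]

```text
time: 23.8
ee_pos: [629.4, 51.9, 32.9]
tool_rot: [-3.044, -0.031, -0.754]
ft_force: [-0.3, -0.4, -0.2]
grip_width: 51.3
finger_force: 0.0
```

>>> send_rows:
  series: [0, 0, -2, 0, 0, 0, 0.4, 0, 0, -4, 0, 0, 0, 0.4, 0, 0, -7, 0, 0, 0, 0.4, 0, 0, -10, 0, 0, 0, 0.4, 0, 0, -13, 0, 0, 0, 0.4, 0, 0, -16, 0, 0, 0, 0.4, 0, 0, -19, 0, 0, 0, 0.4, 0, 0, -21, 0, 0, 0, 0.4, 0, 0, -21, 0, 0, 0, 0.4, 0, 0, -21, 0, 0, 0, 0.4]

```text
time: 24.63
ee_pos: [532.0, 50.1, 220.5]
tool_rot: [-3.043, -0.032, -0.76]
ft_force: [-0.2, -0.0, -0.7]
grip_width: 51.4
finger_force: 0.0
```

```bash
python3 - <<'E'
from h import *
s=robot.read_state(); print(s["time"],s["ee_pos"],s["ft_force"],s["grip_width"])
Z=dict(volume_center=105,spine_foot=0,far_foot=0,pad=0,pivot_screw=21,cover_knob=35,mug=0,tape_roll=0,paperback=0,handbook=0,stapler=0,glue_jar=0)
for c in ("scene","wrist"):
    im=viewer.get_image(c); cv2.imwrite(f"pics/{c}8.png",im[:,:,::-1])
    for q,z in Z.items():
        for r in pinpoint(q,c)[:1]: print(c,q,round(r["confidence"],2),onz(c,r["xy"],z).round(1))
a=cv2.imread("pics/scene8.png"); b=cv2.imread("pics/wrist8.png")
cv2.imwrite("pics/f8.png",np.vstack([cv2.resize(a[140:320,150:410],(520,360),interpolation=cv2.INTER_CUBIC)[:, :],cv2.resize(b[:230,:],(520,214))]))
E
```

```text
24.6333 [532.03883519  50.05533766 220.47104788] [-0.23421657 -0.01397259 -0.67504504] 51.4352277094189
scene volume_center 0.69 [584.  -72.3 105. ]
scene spine_foot 0.76 [508.8 -64.9   0. ]
scene far_foot 0.69 [660.4 -85.3   0. ]
scene pad 0.93 [577.7 -74.6   0. ]
scene pivot_screw 0.7 [628.  153.9  21. ]
scene cover_knob 0.57 [621.8  54.1  35. ]
scene mug 0.76 [751.   -4.5  -0. ]
scene tape_roll 0.83 [ 593.2 -236.6    0. ]
scene paperback 0.76 [ 387.8 -119.5    0. ]
scene handbook 0.98 [ 720.4 -197.7    0. ]
scene stapler 0.72 [752.3 201.    0. ]
scene glue_jar 0.58 [657.  283.1   0. ]
wrist volume_center 0.73 [579.7 -76.2 105. ]
wrist spine_foot 0.84 [512.6 -70.6   0. ]
wrist far_foot 0.95 [646.3 -86.5   0. ]
wrist pad 0.18 [ 599.9 -127.1   -0. ]
wrist pivot_screw 0.9 [643.4 148.7  21. ]
wrist cover_knob 0.8 [636.   52.6  35. ]
wrist mug 0.18 [653.6 293.5   0. ]
wrist paperback 0.89 [ 384.4 -115.5    0. ]
wrist stapler 0.57 [763.  191.1   0. ]
wrist glue_jar 0.81 [654.6 298.4   0. ]
```

View pics/f8.png

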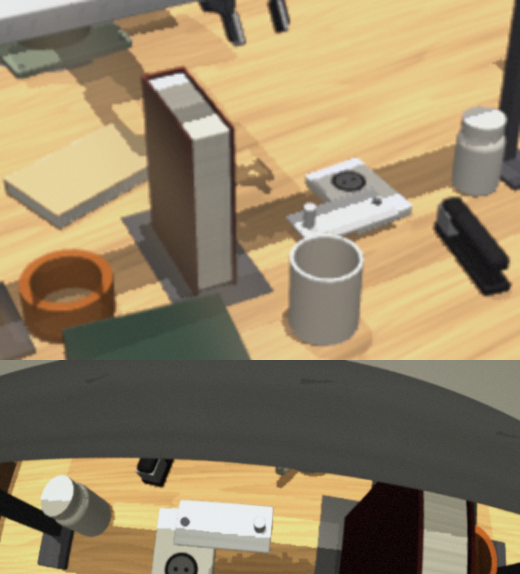

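The volume stands wholly on the pad, the socket is clear with the cover about 1.5 rad round, and the bystanders haven't moved. I'm handing the job in.

```bash
python3 -c "
from workcell import robot
print(robot.close_job())"
```

```text
the job is handed in; nothing more can be done
None
```

The volume was walked onto the felt pad in three tip-and-swing steps and stands upright with its spine towards the robot, the socket's cover is swung to about 1.5 rad so the socket is free, nothing else was moved, and the job was handed in at about 26 s.

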